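Stack the filter cassettes for a double-beam check

ROBOT

A 7-joint arm with a two-finger parallel gripper is mounted at the origin on the work surface. World frame = base frame: x ahead of the robot, y to its left, z up, the work surface at z = 0. Lengths are in m, angles in rad, forces in N, time in s.
With the tool pointing down it reaches from about 0.425 to 0.95 m from the base axis. Payload 4.7 kg.
Tool frame: the origin (TCP) lies between the finger pads; the fingertips stand 25 mm ahead of it and the grasp point (between the pads) lies 6 mm ahead of it; x points along the fingers, z is the direction in which the jaws open and shut, and the axes are right-handed (so a half turn about x gives the same grasp; the last joint's range is limited). The gripper opens to 85 mm and grips with 20 to 120 N. Pads are 22 mm wide; open, the fingers measure 114 mm over their backs; the gripper's body (76 mm by 85 mm) begins 54 mm behind the grasp point. The pads swing forward as they close: fully open they stand 13 mm farther back than shut.
Start: joints at [-1.365, 0.469, -0.049, 1.532, 0.024, 1.141, -0.082], TCP at [0.157, 0.657, 0.256] pointing down, gripper open.
Joint ranges: [-2.59, 2.59], [-0.33, 1.99], [-1.39, 1.29], [0.1, 2.45], [-1.04, 4.18], [0.21, 1.99], [-2.66, 2.66]. Speed limits (rad/s): [2.57, 2.57, 3.14, 3.14, 3.14, 3.14, 3.14].

INTERFACE

Orientations are given as a 3x3 rotation matrix whose columns are the frame's x, y, z axes.
In Python, from rig import * gives the robot as it stands. Calls block until the motion is done:
- movep(position, orientation): joint-space move of the TCP to a pose.
- move_l(position, attitude=None, feed=0.15, until_force=None): straight line of the TCP; attitude=None keeps the orientation; feed is the mean speed in m/s. With until_force (N) it stops when the force on the tool has changed by that much, and returns True; else False.
- move_joints(angles): joint-space move.
- command_gripper(opening, newtons=None): finger opening in m; newtons is the grip in N (None keeps the last); returns when the fingers have stopped.
- sleep(seconds).
- inverse_kinematics(position, orientation): joint angles nearest the present ones, or None.
- sense(): the state.
- camera(name): name is "side" or "top"; returns (picture, depth): 384x512x3 uint8, red, green, blue; 384x512 float32, m along the optical axis (not along the pixel's ray), 0 where there is no reading.
- camera_params(name): a dict with "K" (3x3 intrinsics, pixels), "position" and "rotation" of the camera in the world. Camera axes: x right, y down, z forward; pixel columns grow to the right and rows downward; lengths in m; the calibration is good to about 2 mm. A picture is of the moment at which its call begins. camera_params takes no time and is no camera call.
A pose or a line that the arm cannot do raises Unreachable and nothing moves.
- finish_job(): hands the job in, once; it reports no verdict.
The state is a dict: "time_s": time; "joint_pos": joint angles; "qd": joint speeds; "joint_efforts": joint torques, N m; "position": TCP position; "tcp_rot": TCP orientation; "wrist_force": force on the tool from outside, world axes, zero at the start; "ft_torque": the same for the moment, N m; "finger_gap": finger opening in m.
Only numpy, scipy, OpenCV 4.12 (cv2) and the standard library are available. Lean on these libraries where they do the work, as an engineer would, in place of code of your own. Each camera call takes 0.05 s, during which the arm holds its last target.

TASK

Load the two holders of the spectrophotometer for its filter check: in the green sample holder put the yellow filter at the bottom, the blue filter on top of it and the black cap on top of that, and put the white standard in the white reference holder. Each piece must sit level and fully home in the recess under it. Leave the red filter where it lies.

Things in the scene. Friction and masses are not known exactly. Their poses are not given: they have to be found in the camera images.
- yellow_c (a point): Yellow filter: round cassette lying flat, yellow disc and side band, aluminium, diameter 54, height 25 mm in all = foot spigot 35 wide, 5 high, then body 20 high (grasp its 54) with top recess 44 wide, 6 deep. 110 g. Point: its centre, 12.5 mm above its underside; z up. Home on it (body on its rim, 4.5 mm play all round): next cassette's centre 20 mm above this, or cap's point 24 mm above.
- blue_c (a point): Blue filter: round cassette lying flat, blue disc and side band, aluminium, diameter 54, height 25 mm in all = foot spigot 35 wide, 5 high, then body 20 high (grasp its 54) with top recess 44 wide, 6 deep. 110 g. Point: its centre, 12.5 mm above its underside; z up. Home on it (body on its rim, 4.5 mm play all round): next cassette's centre 20 mm above this, or cap's point 24 mm above.
- white_c (a point): White standard: round cassette lying flat, white disc and side band, aluminium, diameter 54, height 25 mm in all = foot spigot 35 wide, 5 high, then body 20 high (grasp its 54) with top recess 44 wide, 6 deep. 110 g. Point: its centre, 12.5 mm above its underside; z up. 
- red_c (a point): Red filter, not needed: round cassette lying flat, red disc and side band, aluminium, diameter 54, height 25 mm in all = foot spigot 35 wide, 5 high, then body 20 high (grasp its 54) with top recess 44 wide, 6 deep. 110 g. Point: its centre, 12.5 mm above its underside; z up. 
- cap_c (a point): Black cap lying flat: foot spigot 35 mm wide, 5 high; over it a disc 54 mm wide, 10 thick; in its middle an upright round knob 26 mm wide, 18 high, grey on top. 33 mm high in all, 80 g. Grasp the knob. Point: on its axis 16.5 mm above its underside, 1.5 mm above the disc's top, at the knob's foot; z up.
- sample_seat (a point): Sample holder, fixed: green square plate 90 x 90 x 6 mm with a raised round seat in its middle, 54 mm wide, top 18 mm above the bench, recess in it 44 mm wide, 6 deep. Point: on the seat's axis at rim height, 18 mm above the bench; z up. A cassette is home (spigot in recess, body on rim) with its centre 7.5 mm above this point.
- reference_seat (a point): Reference holder, fixed: white square plate 90 x 90 x 6 mm with a raised round seat in its middle, 54 mm wide, top 18 mm above the bench, recess in it 44 mm wide, 6 deep. Point: on the seat's axis at rim height, 18 mm above the bench; z up. A cassette is home (spigot in recess, body on rim) with its centre 7.5 mm above this point.
Things that resemble listed ones, but are neither listed nor needed, are in the scene too. Of the things that look like the part that bears reference_seat, the smaller one is meant. What is shaped like the part that bears yellow_c but turquoise is not meant.

How it is judged:
By the outcome, as a careful person would: the job done as asked, in the order asked, and still so for the second after the job is handed in, with the robot touching nothing.
It also fails if it takes over 104 s, if anything falls off the work surface, if the arm or the gripper's body presses on something with over 40 N, if the wrist force passes 120 N, or if a joint passes its speed limit or range.

## Working session

There is one attempt and no reset: what is moved stays moved. The work goes in short steps, each a Python script; the robot and the scene stay as the last script left them, time stands still between calls to the robot, and variables do not carry over. Pictures are saved under pics/ and viewed, and the job is handed in when it is done.

```bash
ls; mkdir -p pics; python3 - <<'E'
from rig import *
import cv2,numpy as np
for n in("side","top"):
    p,d=camera(n); cv2.imwrite(f"pics/{n}0.png",p[:,:,::-1]); np.save(f"pics/{n}0.npy",d)
    c=camera_params(n); print(n,c)
s=sense(); print(s)
E
```

```text
pics
side {'K': array([[415.09988258,   0.        , 257.91070061],
       [  0.        , 415.09988258, 187.02289423],
       [  0.        ,   0.        ,   1.        ]]), 'position': array([0.43662415, 0.80818465, 0.63936928]), 'rotation': array([[-0.99775421, -0.0301096 ,  0.05983264],
       [-0.06629612,  0.57138816, -0.81799779],
       [-0.00955808, -0.82012742, -0.5721011 ]])}
top {'K': array([[445.81717063,   0.        , 252.1439358 ],
       [  0.        , 445.81717063, 193.33275268],
       [  0.        ,   0.        ,   1.        ]]), 'position': array([ 0.23154612, -0.00465051,  1.2093878 ]), 'rotation': array([[-0.08061634, -0.97524372,  0.20591429],
       [-0.99673716,  0.07804669, -0.02058508],
       [ 0.00400454, -0.20690192, -0.97835349]])}
{'time_s': 0.1, 'joint_pos': array([-1.36487591,  0.46934204, -0.04858341,  1.53358057,  0.02416763,
        1.14100135, -0.08232829]), 'qd': array([ 0.00120102, -0.00093916,  0.00060276, -0.00365403, -0.00032318,
        0.00172484,  0.00073042]), 'joint_efforts': array([ 9.40493301e-04, -5.11519647e+01, -4.69020254e-02, -2.38391751e+01,
        1.07680380e-02,  4.37155584e-03,  1.35270926e-05]), 'position': array([0.15694738, 0.65600337, 0.25537636]), 'tcp_rot': array([[-2.80452041e-04, -9.72560531e-01,  2.32649810e-01],
       [-1.72145022e-03,  2.32649944e-01,  9.72559016e-01],
       [-9.99998479e-01, -1.27738905e-04, -1.73946169e-03]]), 'wrist_force': array([ 0.55716517, -0.13368875, -0.22731642]), 'ft_torque': array([ 0.03772862, -0.02659936,  0.00314558]), 'finger_gap': 0.08544433887700476}
```

View pics/side0.png

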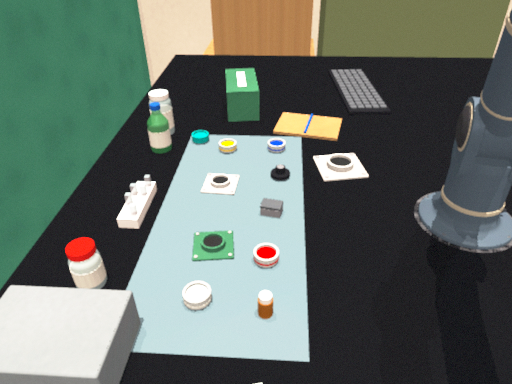

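View pics/top0.png

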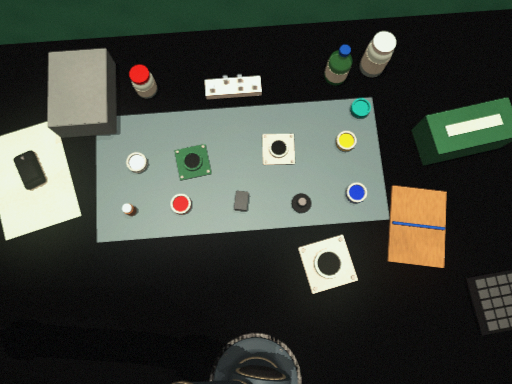

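Candidates (side picture):
- yellow at (228,145), with the turquoise lookalike at (200,136) not meant
- blue (277,144)
- white standard (197,294); the pill bottles are not it
- red (266,254), to be left
- cap (280,173)
- green plate (213,243)
- small white plate (220,182), meant; the larger one at (340,165) is not

Next I'll measure from both cameras.

```bash
cat > h.py <<'E'
import numpy as np,cv2
from scipy.optimize import least_squares
from rig import *
def cloud(n,d):
    c=camera_params(n);K=c["K"];v,u=np.mgrid[:384,:512]
    P=np.stack([(u-K[0,2])/K[0,0]*d,(v-K[1,2])/K[1,1]*d,d],-1)
    return P@c["rotation"].T+c["position"]
def proj(n,X):
    c=camera_params(n);q=(np.atleast_2d(X)-c["position"])@c["rotation"];q=q@c["K"].T
    return q[:,:2]/q[:,2:]
def ray(n,uv,z):
    c=camera_params(n);r=c["rotation"]@np.linalg.inv(c["K"])@np.array([uv[0],uv[1],1.])
    return c["position"]+r*(z-c["position"][2])/r[2]
E
python3 - <<'E'
from h import *
obj=dict(yellow=((228,145),(346,141)),blue=((277,144),(357,192)),white=((197,294),(137,163)),red=((266,254),(181,204)),cap=((280,173),(302,203)),sample=((213,243),(193,161)),ref=((220,182),(278,148)),bigref=((340,165),(329,263)),turq=((200,136),(361,108)))
h={k:.02 for k in obj}; h.update(cap=.033,sample=.012,ref=.012,bigref=.012)
for i,n in enumerate(("side","top")):
    d=np.load(f"pics/{n}0.npy");W=cloud(n,d);p=cv2.imread(f"pics/{n}0.png")
    z=W[...,2]
    m=(d>0)&(abs(z)<.006); print(n,"table z",np.median(z[m]))
    for k,o in obj.items():
        g=ray(n,o[i],h[k]); r=np.hypot(W[...,0]-g[0],W[...,1]-g[1])
        q=W[(r<.04)&(d>0)]; t=q[q[:,2]>.008]
        print(k,g[:2].round(3),"reach",np.hypot(*g[:2]).round(3),len(t),"z pct",np.percentile(t[:,2],[10,50,90,98]).round(4) if len(t) else None,"mid",((t.max(0)+t.min(0))/2)[:2].round(4) if len(t) else None,"ext",(t.max(0)-t.min(0))[:2].round(3) if len(t) else None)
    s=p[100:330,140:320] if i==0 else p[80:270,80:400]
    cv2.imwrite(f"pics/{n}crop.png",cv2.resize(s,None,fx=2.5,fy=2.5,interpolation=cv2.INTER_CUBIC))
E
```

```text
side table z -0.0007586764523729306
yellow [ 0.608 -0.296] reach 0.676 201 z pct [0.0122 0.0187 0.0241 0.0254] mid [ 0.6128 -0.3018] ext [0.054 0.06 ]
blue [ 0.458 -0.31 ] reach 0.553 195 z pct [0.0122 0.019  0.0239 0.025 ] mid [ 0.4629 -0.3104] ext [0.053 0.055]
white [0.594 0.285] reach 0.659 644 z pct [0.0149 0.0194 0.0245 0.0256] mid [0.5961 0.2828] ext [0.054 0.056]
red [0.468 0.169] reach 0.497 494 z pct [0.0142 0.0193 0.0245 0.0256] mid [0.4691 0.1661] ext [0.054 0.057]
cap [ 0.445 -0.127] reach 0.463 179 z pct [0.0109 0.0152 0.0322 0.0334] mid [ 0.4468 -0.1489] ext [0.053 0.035]
sample [0.587 0.133] reach 0.602 389 z pct [0.0104 0.0128 0.0175 0.0187] mid [0.5896 0.1306] ext [0.054 0.056]
ref [ 0.606 -0.107] reach 0.615 230 z pct [0.01   0.0125 0.0176 0.0186] mid [ 0.6101 -0.113 ] ext [0.057 0.059]
bigref [ 0.276 -0.211] reach 0.347 436 z pct [0.0117 0.0184 0.0256 0.0266] mid [ 0.2762 -0.2104] ext [0.079 0.079]
turq [ 0.704 -0.35 ] reach 0.786 178 z pct [0.0114 0.0188 0.0241 0.0254] mid [ 0.7064 -0.3544] ext [0.054 0.06 ]
top table z -0.00015434213130482988
yellow [ 0.61  -0.3
[... 286 characters left out ...]
.5937 0.2812] ext [0.055 0.054]
red [0.468 0.165] reach 0.496 335 z pct [0.0164 0.0206 0.0259 0.0281] mid [0.4686 0.1651] ext [0.053 0.053]
cap [ 0.442 -0.161] reach 0.47 300 z pct [0.0118 0.0155 0.0328 0.0359] mid [ 0.4457 -0.1618] ext [0.051 0.053]
sample [0.588 0.127] reach 0.602 343 z pct [0.0089 0.0131 0.0186 0.0209] mid [0.5901 0.1284] ext [0.075 0.076]
ref [ 0.607 -0.113] reach 0.618 344 z pct [0.0089 0.0129 0.0185 0.0206] mid [ 0.6082 -0.1128] ext [0.073 0.078]
bigref [ 0.279 -0.218] reach 0.354 694 z pct [0.015  0.0194 0.0268 0.0294] mid [ 0.2787 -0.2183] ext [0.08  0.079]
turq [ 0.704 -0.358] reach 0.79 313 z pct [0.0158 0.0204 0.0258 0.0288] mid [ 0.7064 -0.3578] ext [0.055 0.054]
```

View crops.

```bash
cat >> h.py <<'E'
def fitc(n,W,d,g,h,r0=.0245,dz=.0025,rad=.035):
    g=np.array(g[:2],float)
    for _ in range(6):
        r=np.hypot(W[...,0]-g[0],W[...,1]-g[1])
        q=W[(r<rad)&(d>0)&(abs(W[...,2]-h)<dz)]
        if len(q)<15: return g,len(q)
        s=least_squares(lambda c:np.hypot(q[:,0]-c[0],q[:,1]-c[1])-r0,g,loss="soft_l1",f_scale=.0015)
        g=s.x; rad=.030
    return g,len(q)
GUESS=dict(yellow=(.611,-.303,.025),blue=(.462,-.314,.025),white=(.594,.282,.025),red=(.4688,.1655,.025),cap=(.445,-.161,.015),sample=(.589,.130,.018),ref=(.608,-.113,.018))
E
python3 - <<'E'
from h import *
for n in("side","top"):
    d=np.load(f"pics/{n}0.npy");W=cloud(n,d)
    for k,g in GUESS.items():
        r0,rad=(.020,.03) if k=="cap" else (.0245,.035)
        c,m=fitc(n,W,d,g,g[2],r0,rad=rad); print(n,k,c.round(4),m)
    g=GUESS["cap"]; r=np.hypot(W[...,0]-g[0],W[...,1]-g[1]); q=W[(r<.03)&(abs(W[...,2]-.033)<.0025)]; print("knob",q.mean(0),len(q))
E
```

```text
side yellow [ 0.6124 -0.3009] 48
side blue [ 0.4626 -0.3118] 44
side white [0.596  0.2834] 186
side red [0.4692 0.1669] 137
side cap [ 0.4464 -0.1608] 91
side sample [0.5892 0.1304] 126
side ref [ 0.6076 -0.1126] 63
knob [ 0.44604229 -0.15888119  0.03237049] 33
top yellow [ 0.6115 -0.3045] 86
top blue [ 0.4621 -0.3138] 96
top white [0.595  0.2819] 85
top red [0.4687 0.1654] 96
top cap [ 0.4471 -0.1623] 159
top sample [0.589  0.1289] 87
top ref [ 0.6071 -0.1146] 95
knob [ 0.44578505 -0.16244336  0.03275443] 49
```

View pics/sidecrop.png

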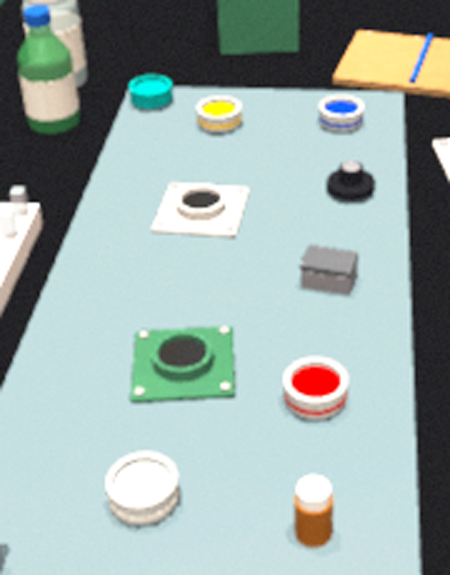

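View pics/topcrop.png

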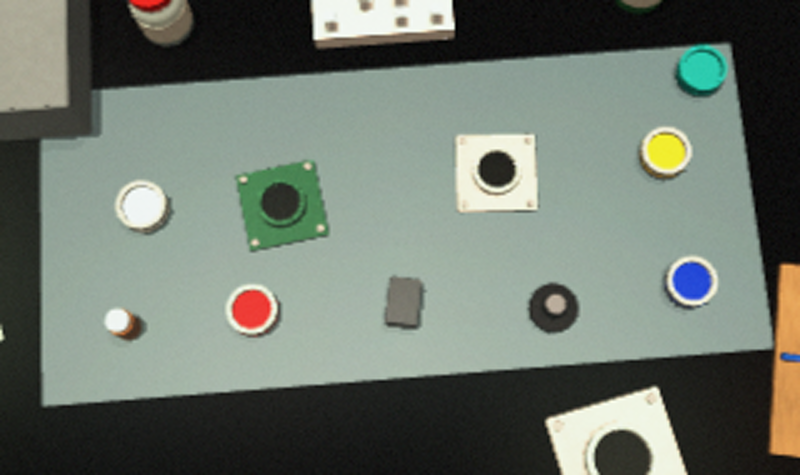

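The two cameras agree within about 2–3.5 mm, and heights and sizes match the description: rims at 25 mm, seats at 18 mm, knob top at 33 mm. The crop confirms the yellow, not the turquoise, and the small white plate. Next: pick and place the yellow, with IK checked first.

```bash
cat >> h.py <<'E'
POS=dict(yellow=(.612,-.303),blue=(.4624,-.3130),white=(.5955,.2824),cap=(.4463,-.1615),sample=(.589,.1296),ref=(.6073,-.1138))
def R(a=0.):
    x=np.array([0,0,-1.]);z=np.array([np.sin(a),np.cos(a),0]);return np.stack([x,np.cross(z,x),z],1)
def st(m):
    s=sense();print(m,"t",round(s["time_s"],2),"tcp",s["position"].round(4),"gap",round(s["finger_gap"],4),"F",s["wrist_force"].round(1),"tilt",s["tcp_rot"][2].round(4)); return s
def pick(xy,z,open_=.085,N=40,a=0.):
    movep([*xy,.16],R(a)); command_gripper(open_)
    hit=move_l([*xy,z],feed=.10,until_force=12); st(f"at pick hit={hit}")
    command_gripper(0.0,N); st("closed")
    move_l([*xy,.16],feed=.2); st("lifted")
E
python3 - <<'E'
from h import *
for k,p in POS.items():
    for z in (.16,.03):
        print(k,z,inverse_kinematics([*p,z],R()))
E
```

```text
yellow 0.16 [-0.14652051  0.71149869  0.85877661  1.64274559 -0.59858375  1.07017656
  2.46093168]
yellow 0.03 [ 0.0794045   0.7709854   0.47847397  1.69877789 -0.46950028  0.78827733
  2.3498674 ]
blue 0.16 [-0.15054027  0.52470105  0.91156766  1.94946068 -0.52054559  0.92096809
  2.59471377]
blue 0.03 [ 0.16259365  0.62457364  0.47603887  2.00913337 -0.48063416  0.61822773
  2.531321  ]
white 0.16 [-0.57602132  0.5306464   0.09806898  1.67428988 -0.06141472  0.93965551
  1.11569544]
white 0.03 [-0.54635659  0.69133479  0.05655066  1.74246896 -0.05535464  0.70933209
  1.11004614]
cap 0.16 [-0.50491263  0.37869649  0.95427507  2.13505982 -0.42259044  0.82639602
  2.28083337]
cap 0.03 [-0.07060898  0.52197997  0.41363164  2.19875349 -0.43325306  0.49763976
  2.24983599]
sample 0.16 [-0.45873998  0.45397273  0.22939008  1.81898766 -0.12940565  0.8831296
  1.40131715]
sample 0.03 [-0.36044379  0.62757437  0.10017458  1.88518696 -0.09935176  0.63357518
  1.37169432]
ref 0.16 [-0.27222259  0.51416329  0.53766352  1.79642779 -0.32233777  0.91913892
  1.97729505]
ref 0.03 [-0.09155782  0.65963101  0.28844919  1.85733093 -0.28639955  0.66503819
  1.93727238]
```

```bash
python3 - <<'E'
from h import *
for k,p in POS.items(): print(k,inverse_kinematics([*p,.16],R(1.2)).round(2),inverse_kinematics([*p,.03],R(1.2)).round(2))
pick(POS["yellow"],.031,a=1.2)
p,d=camera("side");cv2.imwrite("pics/hold_y.png",p[:,:,::-1])
E
```

```text
yellow [-0.14  0.71  0.84  1.64 -0.59  1.07  1.25] [ 0.01  0.8   0.59  1.7  -0.58  0.82  1.24]
blue [-0.03  0.46  0.72  1.94 -0.39  0.88  1.27] [ 0.13  0.64  0.52  2.01 -0.53  0.63  1.37]
white [-0.74  0.55  0.34  1.69 -0.21  0.95  0.05] [-0.71  0.71  0.29  1.75 -0.28  0.72  0.1 ]
cap [-0.5   0.38  0.95  2.13 -0.42  0.83  1.08] [-0.14  0.54  0.5   2.2  -0.53  0.52  1.14]
sample [-0.62  0.48  0.46  1.83 -0.26  0.89  0.32] [-0.55  0.65  0.36  1.9  -0.36  0.66  0.4 ]
ref [-0.48  0.61  0.86  1.81 -0.55  0.98  0.98] [-0.32  0.73  0.62  1.87 -0.61  0.74  1.02]
at pick hit=False t 5.47 tcp [ 0.6124 -0.3033  0.0318] gap 0.0849 F [ 0.2  0.8 -0.4] tilt [-1.    -0.001  0.001]
closed t 5.87 tcp [ 0.6124 -0.3032  0.0318] gap 0.0527 F [-0.1  1.   4.7] tilt [-1.e+00 -6.e-04  9.e-04]
lifted t 6.66 tcp [ 0.6113 -0.3021  0.1585] gap 0.0528 F [ 0.9  0.6 -2. ] tilt [-1.      0.0022 -0.0015]
```

View pics/hold_y.png

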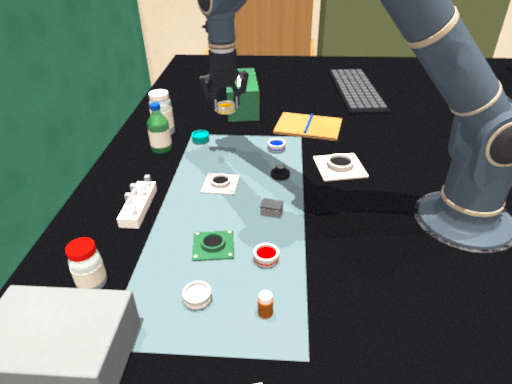

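The yellow is held level at (226,107), and its old place at (228,145) is empty. Next: move over the green seat and check the held offset low before lowering.

```bash
python3 - <<'E'
from h import *
xy=POS["sample"]
movep([*xy,.16],R(1.2)); move_l([*xy,.085],feed=.15); s=st("hover")
for n in("side","top"):
    p,d=camera(n);W=cloud(n,d);cv2.imwrite(f"pics/hy_{n}.png",cv2.resize(p[180:280,150:290] if n=="side" else p[110:210,130:260],None,fx=4,fy=4)[:,:,::-1])
    if n=="side":
        for dz in(.001,.002,.003): print(fitc(n,W,d,xy,.085-.006+0.0,.0245,dz))
E
```

```text
hover t 8.95 tcp [0.5897 0.1289 0.0855] gap 0.0527 F [ 0.3  0.3 -1.5] tilt [-1.e+00 -7.e-04  9.e-04]
(array([0.58872546, 0.1294455 ]), 37)
(array([0.58915726, 0.12922912]), 82)
(array([0.58906775, 0.12909451]), 133)
```

View pics/hy_side.png

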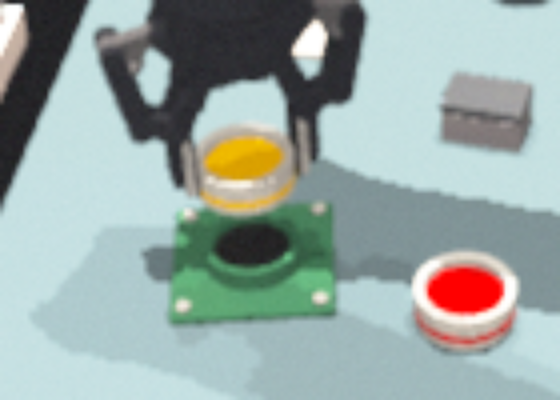

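View pics/hy_top.png

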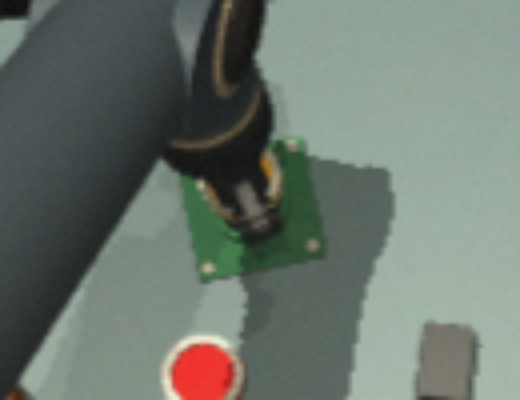

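The crop shows the cassette level above the seat, within about 1.2 mm of it in side-camera terms. Lowering.

```bash
cat >> h.py <<'E'
def place(xy,z,a=1.2,up=.16,hov=None,open_=.085):
    if hov: movep([*xy,up],R(a)); move_l([*xy,hov],feed=.2)
    hit=move_l([*xy,z-.003],feed=.04,until_force=7); s=st(f"down want {z} hit={hit}")
    return s
def look(tag,k,h,crop,r0=.0245):
    g=POS[k]
    for n in("side","top"):
        p,d=camera(n);W=cloud(n,d)
        (u,v),=proj(n,[*g,h]);u,v=int(u),int(v);cv2.imwrite(f"pics/{tag}_{n}.png",cv2.resize(p[max(0,v-35):v+35,max(0,u-45):u+45],None,fx=5,fy=5,interpolation=cv2.INTER_CUBIC)[:,:,::-1])
        c,m=fitc(n,W,d,g,h,r0); r=np.hypot(W[...,0]-c[0],W[...,1]-c[1]); q=W[(r<.03)&(r>.021)&(abs(W[...,2]-h)<.006)&(d>0)]
        A=np.c_[q[:,:2]-c,np.ones(len(q))]; print(tag,n,c.round(4),m,"z98",np.percentile(q[:,2],[50,90,98]).round(4) if len(q) else 0)
E
python3 - <<'E'
from h import *
xy=(.589,.1302)
place(xy,.0445)
command_gripper(.085); st("open")
move_l([*xy,.16],feed=.2); movep([*POS["blue"],.16],R(1.2)); look("yhome","sample",.038,None)
E
```

```text
down want 0.0445 hit=True t 9.98 tcp [0.5887 0.1301 0.0448] gap 0.0528 F [-1.2  0.1  4.8] tilt [-1.0e+00  7.0e-04 -1.3e-03]
open t 10.41 tcp [0.5878 0.1302 0.0438] gap 0.0847 F [-0.6  0.2  0.3] tilt [-1.0e+00  5.0e-04 -3.2e-03]
yhome side [0.5885 0.1304] 127 z98 [0.0364 0.0381 0.0389]
yhome top [0.5875 0.1281] 96 z98 [0.0372 0.0398 0.0415]
```

```bash
python3 -c "
import cv2,numpy as np
cv2.imwrite('pics/yh.png',np.hstack([cv2.imread('pics/yhome_side.png'),cv2.imread('pics/yhome_top.png')])[:, :800])"
```

```text
(no output)
```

View pics/yh.png

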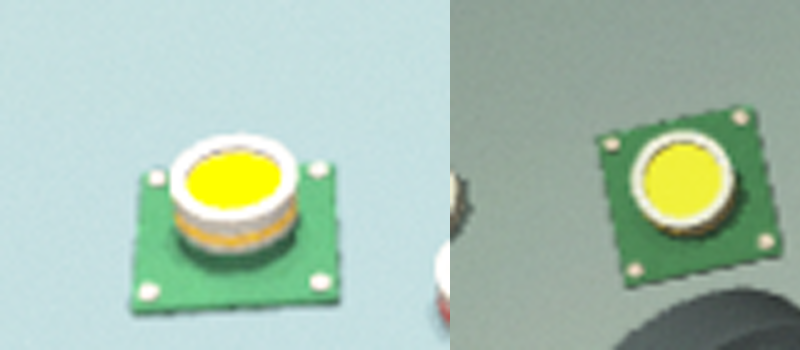

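The yellow is home: rim at 38 mm, level, central on the seat (235,180 in the side crop). Blue next, with a side check at hover.

```bash
python3 - <<'E'
from h import *
pick(POS["blue"],.031,a=1.2)
xy=(.5885,.1300)
movep([*xy,.16],R(1.2)); move_l([*xy,.10],feed=.2); st("hover")
p,d=camera("side");W=cloud("side",d)
for dz in(.0015,.0025): print(fitc("side",W,d,xy,.10-.006,.0245,dz))
cv2.imwrite("pics/hb.png",cv2.resize(p[160:280,150:290],None,fx=4,fy=4)[:,:,::-1])
E
```

```text
at pick hit=False t 14.83 tcp [ 0.4628 -0.3133  0.0316] gap 0.0852 F [-0.2  0.2 -0.1] tilt [-1.e+00 -9.e-04  8.e-04]
closed t 15.23 tcp [ 0.4626 -0.3131  0.0317] gap 0.053 F [-0.9  1.   5.6] tilt [-1.e+00 -0.e+00  8.e-04]
lifted t 16.02 tcp [ 0.4619 -0.3121  0.1589] gap 0.0524 F [-0.2 -0.5 -2. ] tilt [-1.0e+00  1.8e-03 -9.0e-04]
hover t 18.16 tcp [0.5888 0.1287 0.1003] gap 0.0528 F [ 0.   0.5 -0.8] tilt [-1.e+00 -7.e-04 -2.e-04]
(array([0.58814628, 0.12934457]), 63)
(array([0.58821474, 0.12928343]), 116)
```

View pics/hb.png

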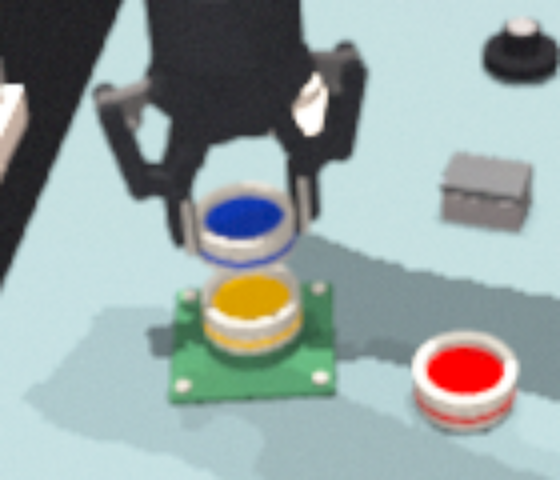

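The blue is held level over the yellow, about 1 mm off in y. Lowering.

```bash
python3 - <<'E'
from h import *
xy=(.5888,.1305)
place(xy,.0645)
command_gripper(.085); st("open")
move_l([*xy,.16],feed=.2); movep([*POS["cap"],.16],R(1.2)); command_gripper(.05); look("bhome","sample",.058,None)
cv2.imwrite('pics/bh.png',np.hstack([cv2.imread('pics/bhome_side.png'),cv2.imread('pics/bhome_top.png')])[:, :800])
E
```

```text
down want 0.0645 hit=True t 19.03 tcp [0.5884 0.1305 0.0647] gap 0.0529 F [-1.7  0.1  4.6] tilt [-1.0e+00  7.0e-04 -1.5e-03]
open t 19.46 tcp [0.5875 0.1306 0.0638] gap 0.0847 F [-0.2 -0.7 -0.2] tilt [-1.0e+00  5.0e-04 -3.2e-03]
bhome side [0.588  0.1307] 122 z98 [0.0562 0.0578 0.0589]
bhome top [0.5874 0.1289] 92 z98 [0.0572 0.0606 0.0623]
```

View pics/bh.png

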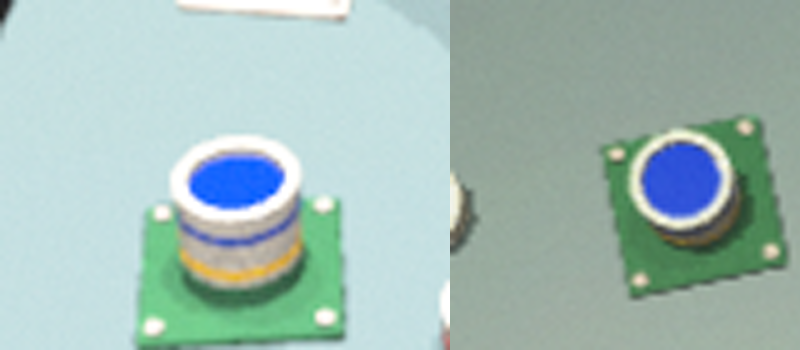

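The blue is home: rim at 58 mm, level, at (238,180) in the side crop. Now the cap, gripped by its knob.

```bash
python3 - <<'E'
from h import *
pick(POS["cap"],.043,open_=.05,N=40,a=1.2)
xy=(.588,.1300)
movep([*xy,.18],R(1.2)); move_l([*xy,.135],feed=.2); s=st("hover")
p,d=camera("side");W=cloud("side",d)
h=.135-.043+.015
for r0 in(.020,.022): print(fitc("side",W,d,xy,h,r0,.002))
r=np.hypot(W[...,0]-.588,W[...,1]-.13);q=W[(r<.05)&(abs(W[...,2]-h)<.002)&(d>0)];print(q.min(0),q.max(0),len(q))
cv2.imwrite("pics/hc.png",cv2.resize(p[130:270,150:290],None,fx=4,fy=4)[:,:,::-1])
E
```

```text
at pick hit=False t 23.65 tcp [ 0.4466 -0.1617  0.0434] gap 0.0503 F [ 0.2  0.3 -1.2] tilt [-1.e+00 -6.e-04  8.e-04]
closed t 23.99 tcp [ 0.4466 -0.1615  0.0436] gap 0.0243 F [-1.1  0.5  5.3] tilt [-1.     -0.      0.0011]
lifted t 24.73 tcp [ 0.4457 -0.1608  0.1592] gap 0.0243 F [-0.  -0.7 -1.7] tilt [-1.0e+00  1.2e-03 -9.0e-04]
hover t 26.33 tcp [0.5877 0.1284 0.135 ] gap 0.024 F [-0.1 -0.4 -0.3] tilt [-1.0e+00 -3.0e-04 -1.3e-03]
(array([0.58750679, 0.12881792]), 109)
(array([0.58869902, 0.12598215]), 106)
[0.56149918 0.11700133 0.10500134] [0.61183615 0.15667093 0.10859342] 109
```

View pics/hc.png

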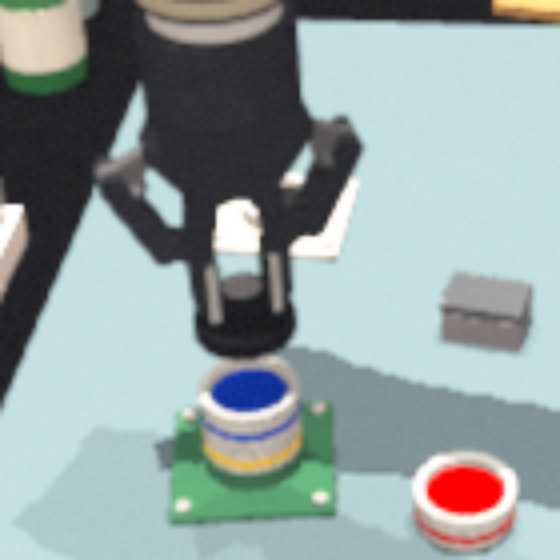

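The cap hangs level over the blue within about 1.5 mm. Lowering.

```bash
python3 - <<'E'
from h import *
xy=(.5886,.1305)
place(xy,.0962)
command_gripper(.05); st("open")
move_l([*xy,.18],feed=.2); movep([*POS["white"],.16],R(1.2))
look("chome","sample",.068,None,.021)
for n in("side",):
    p,d=camera(n);W=cloud(n,d);r=np.hypot(W[...,0]-.588,W[...,1]-.13);q=W[(r<.035)&(d>0)&(W[...,2]>.078)];print("knob",q.min(0),q.max(0),np.median(q,0))
cv2.imwrite('pics/ch.png',np.hstack([cv2.imread('pics/chome_side.png'),cv2.imread('pics/chome_top.png')])[:, :800])
E
```

```text
down want 0.0962 hit=True t 27.27 tcp [0.5883 0.1304 0.0967] gap 0.0242 F [-1.4 -0.3  4.3] tilt [-1.0e+00  6.0e-04 -1.3e-03]
open t 27.63 tcp [0.5874 0.1306 0.0956] gap 0.0496 F [ 0.2  0.4 -0.1] tilt [-1.0e+00  4.0e-04 -3.2e-03]
chome side [0.5887 0.1358] 43 z98 [0.0658 0.0677 0.0681]
chome top [0.5885 0.1305] 167 z98 [0.0675 0.0703 0.0716]
knob [0.58568617 0.12031121 0.08436188] [0.59674299 0.13238671 0.087368  ] [0.59089967 0.12558904 0.08590497]
```

View pics/ch.png

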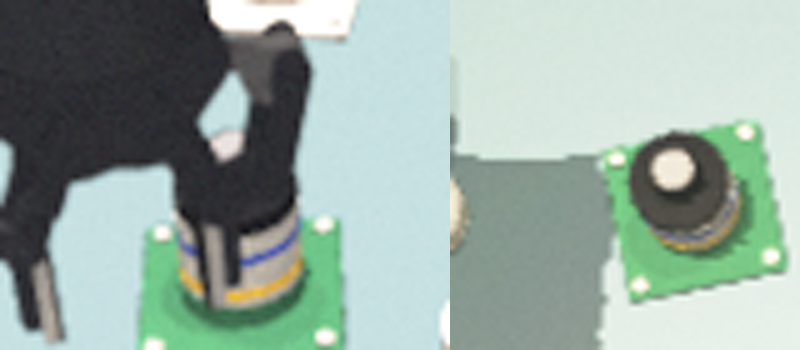

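The cap is home: disc at 68 mm, knob top at 86 mm, as expected. The gripper only hides it in the side view. Now the white standard.

```bash
python3 - <<'E'
from h import *
command_gripper(.085)
pick(POS["white"],.031,a=1.2)
move_l([*POS["white"],.20],feed=.2)
xy=POS["ref"]
movep([*xy,.20],R(1.2)); move_l([*xy,.085],feed=.2); st("hover")
p,d=camera("side");W=cloud("side",d)
for dz in(.0015,.0025): print(fitc("side",W,d,xy,.085-.006,.0245,dz))
cv2.imwrite("pics/hw.png",cv2.resize(p[120:280,150:310],None,fx=3.5,fy=3.5)[:,:,::-1])
E
```

```text
at pick hit=False t 31.36 tcp [0.596  0.2825 0.0317] gap 0.0852 F [0.4 0.1 1. ] tilt [-1.0e+00  1.0e-04  1.3e-03]
closed t 31.77 tcp [0.5958 0.2826 0.0319] gap 0.0529 F [-1.4  0.1  5.4] tilt [-1.e+00  5.e-04  9.e-04]
lifted t 32.56 tcp [0.5944 0.2825 0.1586] gap 0.0525 F [ 0.5 -0.  -2.3] tilt [-1.0e+00  3.0e-04 -2.4e-03]
hover t 35.11 tcp [ 0.6082 -0.114   0.0859] gap 0.0527 F [ 0.6  0.4 -0.8] tilt [-1.     -0.0013  0.0012]
(array([ 0.60742501, -0.11220719]), 43)
(array([ 0.6071361 , -0.11260643]), 79)
```

View pics/hw.png

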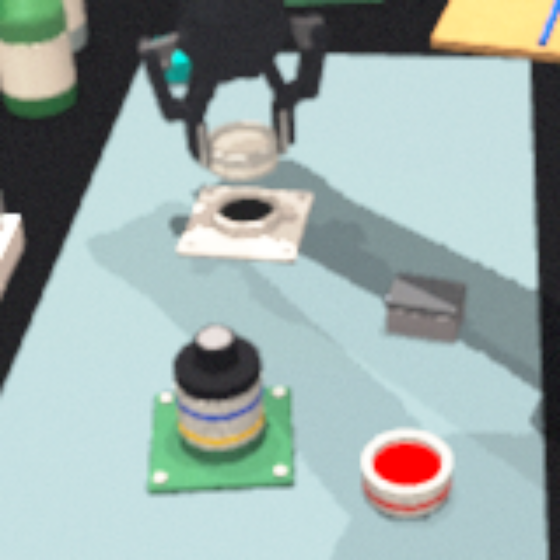

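The stack at (218,400) stands straight and level. The white standard is centred over the small white seat: (.6073,−.1124) against (.6076,−.1126).

```bash
python3 - <<'E'
from h import *
xy=POS["ref"]
place(xy,.0445)
command_gripper(.085); st("open")
move_l([*xy,.16],feed=.2); movep([.45,.30,.25],R(1.2)); st("away")
look("whome","ref",.038,None)
look("stack","sample",.068,None,.021)
look("red","red" if "red" in POS else POS.update(red=(.469,.166)) or "red",.025,None)
cv2.imwrite('pics/wh.png',np.vstack([np.hstack([cv2.imread(f'pics/{t}_{n}.png') for n in("side","top")])[:, :800] for t in("whome","stack")])[:600])
p,d=camera("side");cv2.imwrite("pics/final.png",p[:,:,::-1])
E
```

```text
down want 0.0445 hit=True t 36.08 tcp [ 0.607  -0.1137  0.0449] gap 0.0529 F [-1.4  0.9  4.1] tilt [-1.     0.001 -0.001]
open t 36.5 tcp [ 0.6061 -0.1132  0.0439] gap 0.0852 F [ 0.1  0.3 -0.3] tilt [-1.      0.0018 -0.003 ]
away t 38.89 tcp [0.4506 0.2989 0.2499] gap 0.0848 F [ 0.2 -0.5 -0.4] tilt [-1.e+00 -7.e-04  1.e-04]
whome side [ 0.6065 -0.1118] 48 z98 [0.0358 0.0381 0.0387]
whome top [ 0.6054 -0.1142] 87 z98 [0.0371 0.0404 0.0414]
stack side [0.5881 0.1294] 198 z98 [0.0667 0.0683 0.069 ]
stack top [0.5886 0.1296] 145 z98 [0.0671 0.0706 0.0718]
red side [0.469  0.1676] 148 z98 [0.0236 0.0253 0.0261]
red top [0.4692 0.1651] 98 z98 [0.0243 0.0275 0.0297]
```

View pics/wh.png

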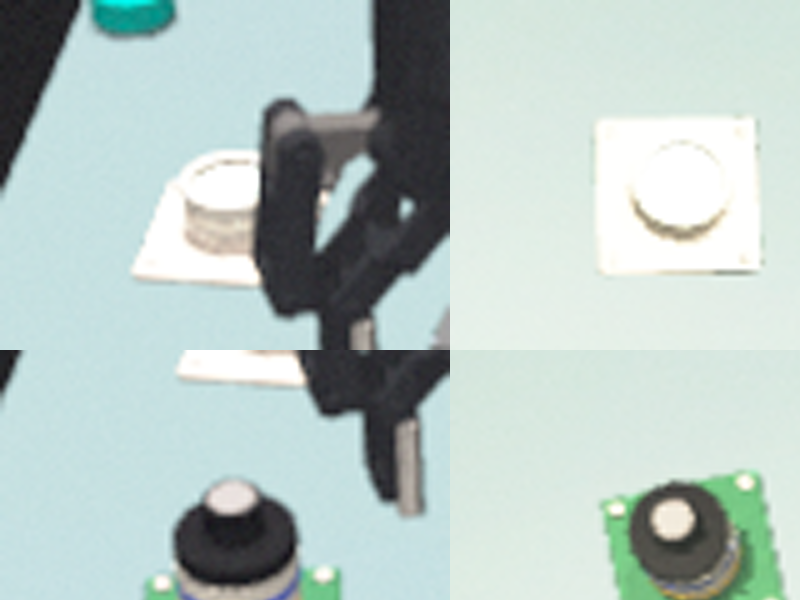

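View pics/final.png

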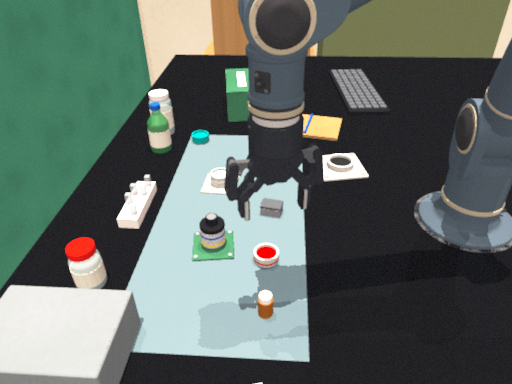

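The white standard sits level on the small plate at (220,180), with its rim at 38 mm. The stack is upright at (212,233), the red lies where it was at (266,254), and the arm touches nothing. Handing in.

```bash
python3 - <<'E'
from h import *
finish_job(); st("end")
E
```

```text
the job is handed in; nothing more can be done
the job is handed in; nothing more can be done
```

Both holders are loaded and the job is handed in, at about 39 s on the robot clock. The green sample holder has the yellow filter, the blue filter on it and the black cap on top. The smaller white reference holder has the white standard. I did not touch the red filter.

- **Heights:** Each piece stopped within about 0.5 mm of its expected height when lowered. In the side camera, the yellow rim measured 38 mm, blue 58, cap disc 68, knob top 86 and white rim 38, all as they should be.
- **Level and position:** The pictures show every piece level, and the measured centres are within 2 mm of the seats, inside the 4.5 mm play. The red filter is where it was, within measuring error, and the gripper was open and clear of everything.
- **Disagreements:** The two cameras differed by up to 3.5 mm in y, and the top camera read rims 2–3 mm higher than the side camera. One side-camera fit of the cap centre was about 5 mm off because the gripper was in the way; with the view clear, both cameras agreed within 1 mm. In the last side crop the gripper hid part of the white standard, but the top camera saw it whole.

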